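Lift the boiled egg out of its cup with the tongs

TASK

Take the small tongs off their wooden rest by their black grips without squeezing them shut, close their jaws on the hot boiled egg standing in the egg cup, and lift it out; never touch the egg with the robot itself, leave the egg cup standing where it is, and do not disturb the spice jar beside it, the lemon or the garlic. Finish while still holding the egg up in the tongs, still and at least 12 cm higher than it sat, with nothing else holding it up.

Things in the scene. Friction and masses are not known exactly. Their poses are not given: they have to be found in the camera images.
- tongs_grip (a point): Small steel kitchen tongs lying flat on a wooden rest. Point midway between their two black grips, half-way up them; starts 41 mm above the worktop. x: along the tongs to the jaws, y: to the left grip, z: up. The grips' outer faces are 56 mm apart along y when open; each is 42 mm long (x) and 22 mm high. The tongs balance close to this point.
- tongs_jaws (a point): Point midway between the jaws: 80 mm ahead (x) of the grip point, same height and axes. Each jaw is a hollowed steel pad 40 mm long (x), 24 mm high. Open, the clear gap between them is 72 mm along y at their middles, about 60 mm at their ends; each 1 mm that the grips are pressed together narrows it by 2 mm.
- tongs_rest: Low wooden rest, fixed, under the tongs; origin on the worktop. A 4 mm foot plate with two ribs across at x = -55 and +50 mm, 12 mm thick, 112 mm long (y), 30 mm high, their ends 40 mm high. The grips lie over the open space between the ribs, 26 mm above the foot plate.
- jaw_left (a point): Middle of the inner face of the left jaw (the one towards +y of the tongs). Its distance from jaw_right is the gap between the jaws: 72 mm open, 44 mm when closed on the egg (the grips are then about 42 mm apart). A spring holds both arms open: pressing the grips takes about 4 N at the start and 6 N where the jaws meet the egg. Both arms move equally; let go, they spring open.
- jaw_right (a point): Middle of the inner face of the right jaw.
- tongs_left: The left arm and jaw of the tongs; origin at its hinge, 80 mm behind the grip point, 10 mm to the left.
- egg_center (a point): Centre of the brown boiled egg, 44 mm in diameter and 56 mm tall, 55 g, standing on end in the egg cup with its lower quarter in it; the centre starts about 62 mm above the worktop. z is its long axis. It lifts straight out freely.
- egg: The same egg; origin at its bottom end, 28 mm below the centre.
- tongs: The tongs, about 80 g, 190 mm long, 22 mm tall, bow at the back 95 mm behind the grip point; origin 11 mm under the grip point, same axes.
- tongs_right: The right arm and jaw of the tongs; origin at its hinge, 80 mm behind the grip point, 10 mm to the right.
- egg_cup: White egg cup, loose, 200 g: 46 mm high, rim 42 mm across, foot 54 mm across; origin at the centre of its underside on the worktop. The lower edge of jaws that are level with the egg's centre clears its rim by about 4 mm.
- spice_jar: Glass spice jar with a dark cap, 41 mm across, 105 mm tall, on the worktop between the tongs' and the egg's places; origin at the centre of its underside.
- lemon: Lemon, 78x55x56 mm, lying on the worktop; origin at the centre of its underside.
- garlic: Bulb of garlic, 60x57x58 mm, on the worktop; origin at the centre of its underside.
Mind the look-alikes: they are no part of the job. Leave any purple look-alike of the egg alone.

How it is judged:
By the outcome, as a careful person would: the job done as asked, in the order asked, and still so for the second after the job is handed in, while the arm keeps its last pose, push and grip.
It also fails if it takes over 45 s, if anything falls off the work surface, if the arm or the gripper's body presses on something with over 40 N, if the wrist force passes 120 N, or if a joint passes its speed limit or range.

ROBOT

A 7-joint arm with a two-finger parallel gripper is mounted at the origin on a cart in front of the work surface, level with it; the furniture and walls round the work are solid. World frame = base frame: x ahead of the robot, y to its left, z up, the work surface at z = 0. Lengths are in m, angles in degrees, forces in N, time in s.
With the tool pointing down it reaches from about 0.4 to 0.875 m from the base axis. Payload 6.5 kg.
Tool frame: the origin (TCP) lies between the finger pads; the fingertips stand 17 mm ahead of it and the grasp point (between the pads) lies 2 mm behind it; z points along the fingers, y is the line along which they close (so a half turn about z gives the same grasp; the last joint's range is limited). The gripper opens to 88 mm and grips with 3 to 60 N. Pads are 18 mm wide; open, the fingers measure 123 mm over their backs; the gripper's body (75 mm by 187 mm) begins 45 mm behind the grasp point.
Start: joints at [67.827, 30.733, -0.252, 88.115, 0.149, 61.152, -4.079], TCP at [0.205, -0.617, 0.256] pointing down, gripper open.
Joint ranges: [-154.64, 154.64], [-21.42, 123.67], [-72.66, 72.17], [13.99, 137.28], [-74.86, 254.86], [10.95, 109.41], [-158.01, 158.01]. Speed limits (degrees/s): [136.94, 136.94, 180, 180, 180, 180, 180].

INTERFACE

Orientations are given as a 3x3 rotation matrix whose columns are the frame's x, y, z axes.
In Python, from bench import bot, cams gives the robot as it stands. The module is installed in compiled form; this text tells all that it offers.
- The arm moves only by the shell command python3 -m creep 'ROWS' [OPENING]. ROWS is JSON, a list of rows, each an object with "xyz": the shift along the tool's x, y, z scaled (see below), a list of three; "twist": the turn, a rotation vector about the tool's x, y, z scaled (see below), a list of three. In form: [{"xyz": [dx, dy, dz], "twist": [wx, wy, wz]}, ...]. A call has 1 to 5 rows; each row shifts and turns the commanded pose from where the row before left it, along the tool's axes as they then stand; what a row does not reach is not made up. The controller multiplies each number of a shift by 300 mm and each number of a turn by 5 degrees. A row lasts 1/12 s, in which the tool goes at most 41.7 mm and 7.16 degrees, less where a joint would pass 70% of its speed; a pose out of reach is approached as far as the arm can. A call with a number of a shift or a turn outside -1 to 1 is refused whole. A call with a gripper value outside its range is refused whole. OPENING is the opening, from 0 (shut) to 1 (fully open), set as the call begins (- or left out, the last holds). The fingers move at their own pace and stop on an object; the grip force is fixed at half the most. Time passes only in rows, so rows that do not move let the fingers close. It gives the time, the measured TCP pose, the force, the opening and the grip force at its end, in the units of the state.
- bot.get_obs(): the state, without advancing time (a new reading comes with each control period).
- cams.grab_frame(name): name is "scene" or "top" or "wrist"; returns the picture (480x640x3 uint8, red, green, blue); there is no depth.
- cams.get_calibration(name): a dict with "camera_matrix" (3x3 intrinsics, pixels), "R" (3x3) and "t" (3): a world point X has camera coordinates R X + t. Camera axes: x right, y down, z forward; pixel columns grow to the right and rows downward; lengths in m; the calibration is good to about 2 mm. A picture is of the moment at which its call begins: read the wrist's pose just before it. get_calibration takes no time and is no camera call; for the wrist camera it gives the pose at the moment of the call.
- bot.close_job(): hands the job in; it is judged then, once.
Trained networks look in the newest picture that a camera, given by its name, has taken for a name from the list of things; names that differ only in an ending like _2 or _b are one class to them, and where a whole thing is asked for, a point or a joint stands for the part that bears it (a point fixed in the world has none). Each returns a list of dicts, best first, with "score" (0 to 1); they miss things now and then, are a little off and sometimes report something else, mostly with a low value. They report only what shows in the picture. A call takes as long as a camera call. They do not tell look-alikes from the thing itself.
- cams.look_for(camera, name): "box" ([centre column, centre row, width, height] in pixels, round what is visible of it).
- cams.regions_of(camera, name): "mask" (480x640 bool, what is visible of it) and "box" ([centre column, centre row, width, height] in pixels, round what is visible of it).
The state is a dict: "time_s": time; "joint_pos": joint angles; "dq": joint speeds; "tau": joint torques, N m; "ee_pos": TCP position; "orientation": TCP orientation; "force": force on the tool from outside, world axes, zero at the start; "ft_torque": the same for the moment, N m; "width": finger opening in m; "gripper_force": force on a finger pad.
Only numpy, scipy, OpenCV 4.12 (cv2) and the standard library are available. Lean on these libraries where they do the work, as an engineer would, in place of code of your own. Each camera call takes 0.05 s, during which the arm holds its last target. There are 200 camera calls.

## Working session

There is one attempt and no reset: what is moved stays moved. The work goes in short steps, Python scripts to look and compute and a shell command to move; the robot and the scene stay as the last step left them, time stands still between calls to the robot, and variables do not carry over. Pictures are saved under pics/ and viewed, at most 10 in all, crops included, and the job is handed in when it is done.

```bash
mkdir -p pics
python3 - <<'E'
from bench import bot,cams
import cv2,numpy as np
o=bot.get_obs();print(o['time_s'],o['ee_pos'],o['orientation'],o['width'],o['force'])
for c in['scene','top']:
    im=cams.grab_frame(c);cv2.imwrite(f'pics/{c}0.png',im[:,:,::-1])
    k=cams.get_calibration(c);print(c,np.round(k['camera_matrix'],1).tolist(),np.round(k['R'],3).tolist(),np.round(k['t'],3).tolist())
    for n in['tongs_grip','tongs_jaws','jaw_left','jaw_right','egg','egg_cup','spice_jar','lemon','garlic','tongs_rest','tongs']:
        print(n,[(round(d['score'],2),np.round(d['box']).astype(int).tolist()) for d in cams.look_for(c,n)[:3]])
E
```

```text
0.0 [ 0.20474798 -0.61631509  0.2548545 ] [[ 9.48969212e-01  3.15368030e-01 -6.63391202e-04]
 [ 3.15368698e-01 -9.48967939e-01  1.56072989e-03]
 [-1.37332671e-04 -1.69029743e-03 -9.99998562e-01]] 0.08788051018141724 [ 0.2212134  -0.0848513  -0.35217948]
scene [[480.0, 0.0, 320.0], [0.0, 480.0, 243.8], [0.0, 0.0, 1.0]] [[-0.607, -0.794, -0.012], [-0.58, 0.453, -0.677], [0.543, -0.404, -0.736]] [0.307, 0.346, 0.627]
tongs_grip [(0.56, [268, 271, 91, 80])]
tongs_jaws [(0.92, [267, 271, 92, 78])]
jaw_left [(0.66, [263, 278, 77, 58]), (0.37, [267, 271, 92, 79])]
jaw_right [(0.74, [280, 265, 59, 65])]
egg [(0.65, [385, 208, 22, 20])]
egg_cup [(0.67, [382, 229, 29, 21])]
spice_jar [(0.64, [317, 242, 22, 59])]
lemon [(0.73, [362, 290, 40, 39]), (0.44, [268, 269, 89, 80])]
garlic []
tongs_rest [(0.96, [273, 286, 95, 82]), (0.72, [262, 280, 76, 53])]
tongs [(0.59, [269, 272, 91, 75])]
top [[549.3, 0.0, 317.4], [0.0, 549.3, 238.5], [0.0, 0.0, 1.0]] [[0.026, -1.0, 0.007], [-0.976, -0.027, -0.218], [0.218, -0.001, -0.976]] [-0.036, 0.51, 0.818]
tongs_grip [(0.89, [247, 229, 53, 120]), (0.5, [399, 250, 29, 23])]
tongs_jaws [(0.61, [246, 232, 48, 118])]
jaw_left [(0.84, [235, 225, 27, 100])]
jaw_right [(0.74, [264, 226, 13, 106])]
egg [(0.92, [179, 218, 27, 30]), (0.8, [405, 241, 28, 26]), (0.43, [251, 236, 76, 83])]
egg_cup [(0.71, [399, 249, 30, 23]), (0.47, [246, 232, 46, 117])]
spice_jar [(0.57, [313, 230, 26, 41])]
lemon [(0.81, [313, 303, 39, 35])]
garlic [(0.76, [313, 165, 32, 34])]
tongs_rest [(0.71, [249, 236, 78, 84])]
tongs [(0.61, [246, 233, 47, 116])]
```

View pics/top0.png

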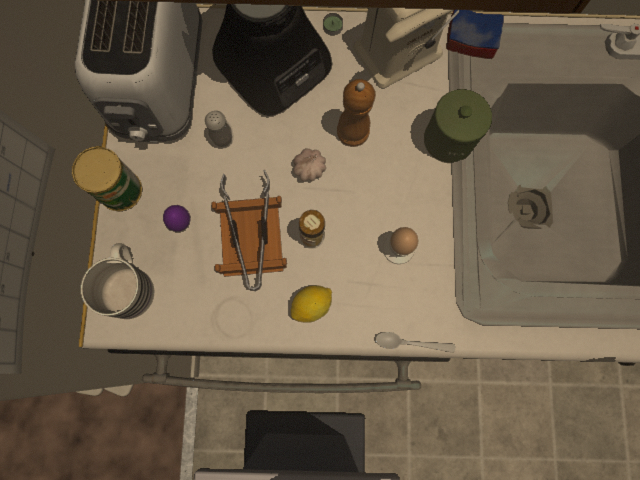

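View pics/scene0.png

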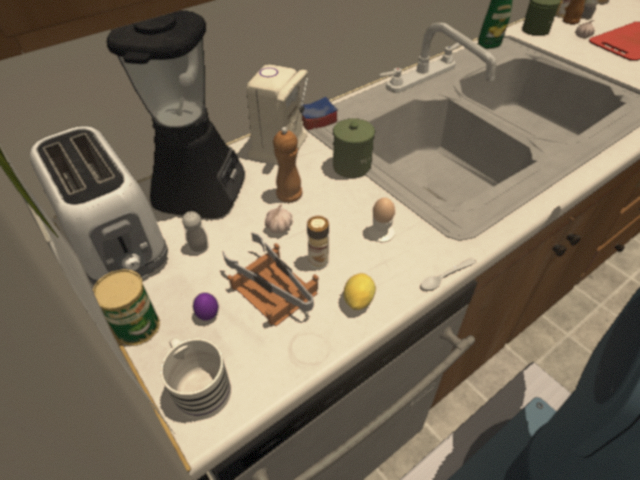

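The top view has two egg-like things: the brown egg in the white cup at (404,241), and a purple ball at (177,218). I choose the brown one. The tongs have their bow at (253,288), their jaws at about (222,183) and (266,180), and their black grips at about (235,235) and (263,230). The jar is at (312,228), close to the right of the tongs.

```bash
cat > h.py <<'E'
from bench import bot,cams
import cv2,numpy as np
def ray(c,uv,z,k=None):
    k=k or cams.get_calibration(c);R=np.array(k['R']);t=np.array(k['t']);C=-R.T@t
    d=R.T@np.linalg.inv(k['camera_matrix'])@[uv[0],uv[1],1];return C+d*(z-C[2])/d[2]
def proj(c,X,k=None):
    k=k or cams.get_calibration(c);p=np.array(k['camera_matrix'])@(np.array(k['R'])@X+np.array(k['t']));return p[:2]/p[2]
E
python3 - <<'E'
from h import *
for n,uv,z in [('bow',(253,286),.041),('jawL',(222,183),.041),('jawR',(266,180),.041),('gripL',(235,235),.05),('gripR',(263,230),.05),('egg',(404.5,241),.065),('jarTop',(312,221),.105),('lemon',(313,303),.028),('garlic',(311,165),.03)]:
    print(n,ray('top',uv,z).round(3))
for n,uv,z in [('egg',(384,208),.062),('cup',(382,238),0)]: print('scene',n,ray('scene',uv,z).round(3))
im=cams.grab_frame('top')
cr=im[160:310,190:420];cv2.imwrite('pics/crop.png',cv2.resize(cr,None,fx=3.4,fy=3.4,interpolation=cv2.INTER_CUBIC)[:,:,::-1])
E
```

```text
bow [0.434 0.078 0.041]
jawL [0.604 0.138 0.041]
jawR [0.612 0.065 0.041]
gripL [0.515 0.11  0.05 ]
gripR [0.524 0.065 0.05 ]
egg [ 0.509 -0.16   0.065]
jarTop [ 0.527 -0.014  0.105]
lemon [ 0.411 -0.018  0.028]
garlic [ 0.644 -0.009  0.03 ]
scene egg [ 0.516 -0.164  0.062]
scene cup [ 0.499 -0.151  0.   ]
```

View pics/crop.png

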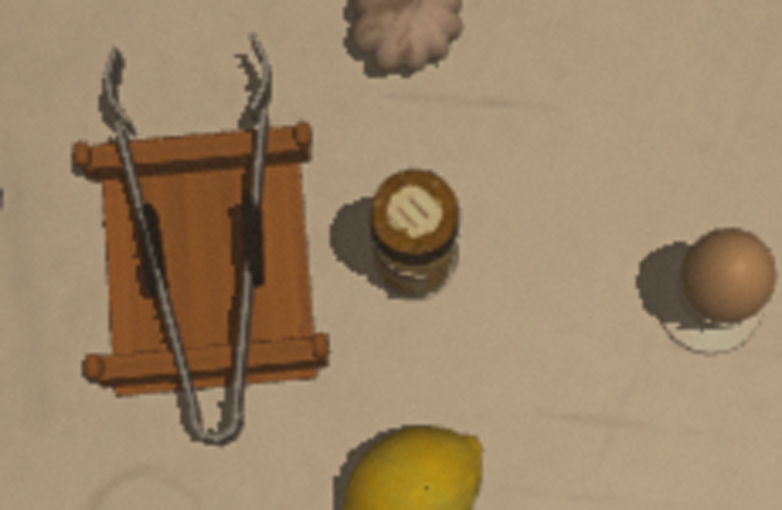

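The close crop confirms the brown egg standing in the white cup at crop (730,275), with the jar cap at (415,212) and the black grips at (152,250) and (254,247). The grip centre is about (0.523, 0.088) with a yaw of about 7°. The jar's edge would foul the gripper body by about 12 mm, so I'll approach offset to the left with a slight roll.

```bash
python3 -m creep '[{"xyz":[0.09,-0.098,0],"twist":[0,0,0]},{"xyz":[0.09,-0.098,0],"twist":[0,0,0]},{"xyz":[0.09,-0.098,0],"twist":[0,0,0]},{"xyz":[0.09,-0.098,0],"twist":[0,0,0]},{"xyz":[0.09,-0.098,0],"twist":[0,0,0]}]' 1
python3 -m creep '[{"xyz":[0.09,-0.098,0],"twist":[0,0,0]},{"xyz":[0.09,-0.098,0],"twist":[0,0,0]},{"xyz":[0.09,-0.098,0],"twist":[0,0,0]},{"xyz":[0.09,-0.098,0],"twist":[0,0,0]},{"xyz":[0.09,-0.098,0],"twist":[0,0,0]}]'
python3 -m creep '[{"xyz":[0.09,-0.098,0],"twist":[0,0,0]},{"xyz":[0.09,-0.098,0],"twist":[0,0,0]},{"xyz":[0.09,-0.098,0],"twist":[0,0,0]},{"xyz":[0.09,-0.098,0],"twist":[0,0,0]},{"xyz":[0.09,-0.098,0],"twist":[0,0,0]}]'
```

```text
time_s: 1.67
ee_pos: [0.2872, -0.433, 0.2558]
orientation: [[0.949, 0.315, 0.0], [0.315, -0.949, -0.0], [0.0, 0.0, -1.0]]
force: [0.6, -0.1, 1.1]
width: 0.0884
gripper_force: 0.0
time_s: 2.08
ee_pos: [0.3689, -0.251, 0.256]
orientation: [[0.949, 0.315, 0.001], [0.315, -0.949, -0.001], [0.0, 0.001, -1.0]]
force: [0.6, -0.3, 0.0]
width: 0.088
gripper_force: 0.0
time_s: 2.5
ee_pos: [0.4507, -0.0688, 0.2561]
orientation: [[0.949, 0.315, 0.001], [0.315, -0.949, -0.0], [0.001, 0.001, -1.0]]
force: [0.9, -0.9, -0.6]
width: 0.0883
gripper_force: 0.0
```

```bash
python3 -m creep '[{"xyz":[0.08,-0.108,0],"twist":[0,0,0]},{"xyz":[0.08,-0.108,0],"twist":[0,0,0]},{"xyz":[0.08,-0.108,0],"twist":[0,0,0.8]},{"xyz":[0.075,-0.11,0],"twist":[0,0,0.8]},{"xyz":[0,0,0],"twist":[0,0,0.7]}]'
python3 - <<'E'
from h import *
k=cams.get_calibration('wrist');im=cams.grab_frame('wrist');cv2.imwrite('pics/w1.png',im[:,:,::-1])
np.save('k1.npy',k,allow_pickle=True)
o=bot.get_obs();print(o['time_s'],o['ee_pos'],np.array(o['orientation']).round(3).tolist())
for n in ['tongs_grip','jaw_left','jaw_right','spice_jar','tongs_rest']: print(n,[(round(d['score'],2),np.round(d['box']).tolist()) for d in cams.look_for('wrist',n)[:2]])
E
```

```text
time_s: 2.92
ee_pos: [0.503, 0.091, 0.2565]
orientation: [[0.992, 0.126, 0.003], [0.126, -0.992, 0.005], [0.003, -0.005, -1.0]]
force: [-0.5, 0.4, 0.0]
width: 0.088
gripper_force: 0.0
2.9667 [0.50216818 0.08679098 0.25599863] [[0.993, 0.12, 0.001], [0.12, -0.993, 0.003], [0.001, -0.002, -1.0]]
tongs_grip [(0.9, [332.0, 170.0, 104.0, 238.0])]
jaw_left [(0.8, [302.0, 164.0, 45.0, 220.0])]
jaw_right [(0.65, [362.0, 165.0, 43.0, 211.0])]
spice_jar [(0.64, [459.0, 203.0, 85.0, 74.0])]
tongs_rest [(0.92, [327.0, 175.0, 140.0, 142.0]), (0.26, [330.0, 173.0, 104.0, 241.0])]
```

View pics/w1.png

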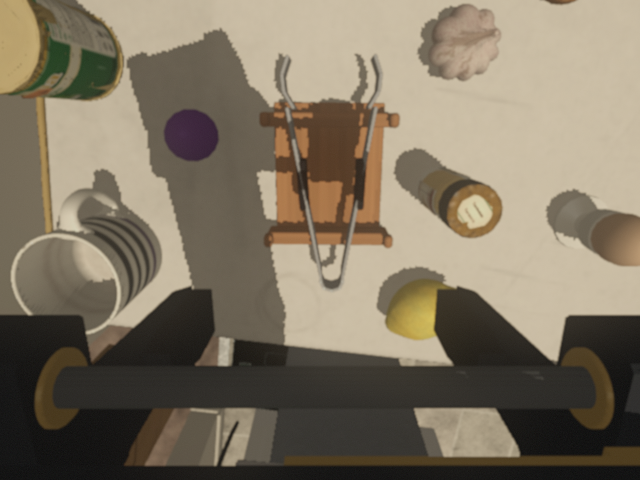

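The wrist view shows the grips at (303,180) and (360,183), the bow at (332,286), the jaw tips at (285,57) and (379,57), and the jar cap at (478,210).

Run:
```python
from h import *
k=np.load('k1.npy',allow_pickle=True).item()
for n,uv,z in [('gL',(303,180),.045),('gR',(360,183),.045),('bow',(332,286),.045),('tL',(286,57),.045),('tR',(379,57),.045),('jar',(478,210),.105),('ribFL',(263,119),.036),('ribFR',(396,119),.036),('ribBL',(268,240),.036),('ribBR',(389,240),.036)]: print(n,ray('wrist',uv,z,k).round(4))
print(-np.array(k['R']).T@k['t'])
```

```text
gL [0.5237 0.1108 0.045 ]
gR [0.5273 0.0629 0.045 ]
bow [0.4313 0.074  0.045 ]
tL [0.6169 0.1345 0.045 ]
tR [0.6259 0.0631 0.045 ]
jar [ 0.5275 -0.0164  0.105 ]
ribFL [0.5685 0.1497 0.036 ]
ribFR [0.5823 0.0405 0.036 ]
ribBL [0.4646 0.1365 0.036 ]
ribBR [0.4784 0.0284 0.036 ]
[0.57579334 0.09790035 0.38532678]
```

```bash
python3 -m creep '[{"xyz":[0.02,-0.0075,0.11],"twist":[0,0,0]},{"xyz":[0.02,-0.0075,0.11],"twist":[0,0,0]},{"xyz":[0.02,-0.0075,0.11],"twist":[0,0,0]},{"xyz":[0.017,-0.0075,0.09],"twist":[-0.7,0,0]},{"xyz":[0,0,0],"twist":[-0.5,0,0]}]'
python3 -m creep '[{"xyz":[0,0,0],"twist":[0,0,0]},{"xyz":[0,0,0],"twist":[0,0,0]}]'
```

```text
time_s: 3.63
ee_pos: [0.5211, 0.091, 0.1251]
orientation: [[0.993, 0.118, 0.006], [0.118, -0.987, -0.108], [-0.007, 0.108, -0.994]]
force: [-0.8, 1.2, -0.0]
width: 0.088
gripper_force: 0.0
time_s: 3.8
ee_pos: [0.5234, 0.0933, 0.1299]
orientation: [[0.993, 0.12, 0.012], [0.121, -0.987, -0.103], [-0.0, 0.104, -0.995]]
force: [0.9, -0.5, 0.7]
width: 0.0881
gripper_force: 0.0
```

```bash
cat > dead.py <<'E'
import numpy as np,sys,json
from scipy.spatial.transform import Rotation as Ro
def run(p,R,rows):
    for x,w in rows:
        p=p+R@(np.array(x)*.3); R=R@Ro.from_rotvec(np.radians(np.array(w)*5.)).as_matrix()
    return p,R
E
python3 - <<'E'
from dead import *
z=[0,0,0]
R=Ro.from_euler('z',18.4,degrees=True).as_matrix()@np.diag([1,-1,-1.])
p=np.array([.205,-.617,.256])
p,R=run(p,R,[([.09,-.098,0],z)]*15+[([.08,-.108,0],z)]*2+[([.08,-.108,0],[0,0,.8]),([.075,-.11,0],[0,0,.8]),(z,[0,0,.7])])
print(p)
p,R=run(p,R,[([.02,-.0075,.11],z)]*3+[([.017,-.0075,.09],[-.7,0,0]),(z,[-.5,0,0])])
print(p,R.round(3).tolist());np.savez('st.npz',p=p,R=R)
T=np.array([.524,.0985,.042]);print((R.T@(T-p)/.3).round(3))
E
```

```text
[0.5013179  0.08180843 0.256     ]
[0.52316936 0.0935184  0.13      ] [[0.993, 0.119, 0.013], [0.12, -0.987, -0.104], [0.0, 0.105, -0.995]]
[ 0.005 -0.047  0.29 ]
```

```bash
python3 -m creep '[{"xyz":[0.005,-0.047,0.05],"twist":[0,0,0]},{"xyz":[0,0,0.04],"twist":[0,0,0]},{"xyz":[0,0,0],"twist":[0,0,0]},{"xyz":[0,0,0],"twist":[0,0,0]},{"xyz":[0,0,0],"twist":[0,0,0]}]'
python3 - <<'E'
from h import *
k=cams.get_calibration('wrist');o=bot.get_obs();im=cams.grab_frame('wrist').copy()
p=np.array(o['ee_pos']);R=np.array(o['orientation']);print(p)
for X,c in [((.5225,.1108,.045),(255,0,0)),((.5285,.0625,.045),(255,0,0)),((.5255,.0865,.045),(255,255,0)),(p+R@[0,.044,.06],(0,255,0)),(p+R@[0,-.044,.06],(0,255,0)),((.5275,-.0165,.105),(0,0,255))]:
    q=proj('wrist',np.array(X),k);print(q.round());cv2.circle(im,tuple(int(a) for a in q),4,c,1)
cv2.imwrite('pics/w2.png',im[:,:,::-1])
E
```

```text
time_s: 4.22
ee_pos: [0.5239, 0.1037, 0.102]
orientation: [[0.993, 0.118, 0.013], [0.118, -0.988, -0.104], [0.0, 0.105, -0.995]]
force: [-0.2, 0.8, 0.2]
width: 0.088
gripper_force: 0.0
[0.52387457 0.10369946 0.1020025 ]
[294. 275.]
[391. 270.]
[344. 273.]
[409. 271.]
[233. 271.]
[630. 344.]
```

View pics/w2.png

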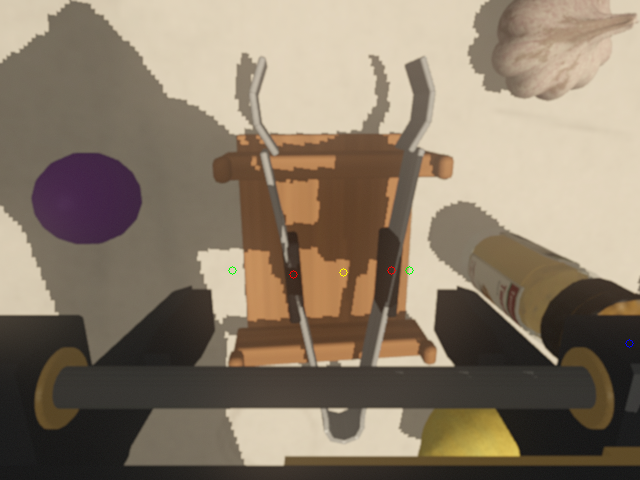

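Projected estimates fall on the grips (294,275) and (391,270). The fingers will straddle them at (233,271) and (409,271), so I descend.

```bash
python3 -m creep '[{"xyz":[0,0,0.05],"twist":[0,0,0]},{"xyz":[0,0,0.05],"twist":[0,0,0]},{"xyz":[0,0,0.05],"twist":[0,0,0]},{"xyz":[0,0,0.03],"twist":[0,0,0]},{"xyz":[0,0,0.02],"twist":[0,0,0]}]'
python3 -m creep '[{"xyz":[0,0,0],"twist":[0,0,0]},{"xyz":[0,0,0],"twist":[0,0,0]},{"xyz":[0,0,0],"twist":[0,0,0]},{"xyz":[0,0,0],"twist":[0,0,0]},{"xyz":[0,0,0],"twist":[0,0,0]}]' 0.68
```

```text
time_s: 4.68
ee_pos: [0.5241, 0.0981, 0.0412]
orientation: [[0.993, 0.119, 0.012], [0.119, -0.987, -0.104], [-0.001, 0.105, -0.994]]
force: [0.2, -0.4, 0.2]
width: 0.0881
gripper_force: 0.0
time_s: 5.1
ee_pos: [0.5248, 0.0986, 0.0424]
orientation: [[0.993, 0.119, 0.014], [0.12, -0.987, -0.104], [0.001, 0.105, -0.995]]
force: [-0.4, -0.9, 0.2]
width: 0.06
gripper_force: 0.4
```

```bash
python3 -m creep '[{"xyz":[0,0,0],"twist":[0,0,0]},{"xyz":[0,0,0],"twist":[0,0,0]},{"xyz":[0,0,0],"twist":[0,0,0]},{"xyz":[0,0,0],"twist":[0,0,0]}]' 0.58
python3 - <<'E'
from h import *
im=cams.grab_frame('wrist');cv2.imwrite('pics/w3.png',im[:,:,::-1])
E
```

```text
time_s: 5.43
ee_pos: [0.525, 0.0986, 0.0421]
orientation: [[0.993, 0.119, 0.014], [0.12, -0.987, -0.104], [0.001, 0.105, -0.995]]
force: [2.1, -2.2, 4.1]
width: 0.0512
gripper_force: 5.8
```

View pics/w3.png

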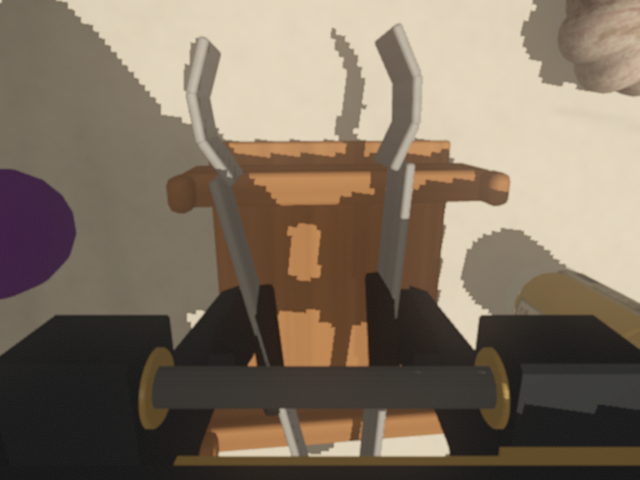

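The jaws are open around (200,100) and (405,100), and both pads are on the grips. I lift straight up.

```bash
python3 -m creep '[{"xyz":[0,0.002,-0.02],"twist":[0,0,0]},{"xyz":[0,0.004,-0.04],"twist":[0,0,0]},{"xyz":[0,0.006,-0.06],"twist":[0,0,0]},{"xyz":[0,0.009,-0.09],"twist":[0,0,0]},{"xyz":[0,0.009,-0.09],"twist":[0,0,0]}]'
python3 -m creep '[{"xyz":[0,0.009,-0.09],"twist":[0,0,0]},{"xyz":[0,0.009,-0.09],"twist":[0,0,0]},{"xyz":[0,0.004,-0.04],"twist":[0.4,0,0]},{"xyz":[0,0,-0.04],"twist":[0.4,0,0.4]},{"xyz":[0,0,0],"twist":[0.4,0,0.4]}]'
python3 - <<'E'
from h import *
o=bot.get_obs();print(o['ee_pos'],o['width'],o['gripper_force'],o['force'])
for c in ['scene','wrist']:
    im=cams.grab_frame(c);cv2.imwrite(f'pics/{c}4.png',im[:,:,::-1])
a=cv2.imread('pics/scene4.png')[60:320,150:450];b=cv2.imread('pics/wrist4.png')
cv2.imwrite('pics/m4.png',np.hstack([cv2.resize(a,(400,347)),cv2.resize(b,(400,347))]))
E
```

```text
time_s: 5.9
ee_pos: [0.5229, 0.0994, 0.1332]
orientation: [[0.993, 0.12, 0.01], [0.121, -0.987, -0.104], [-0.002, 0.104, -0.995]]
force: [0.0, 0.1, -0.8]
width: 0.0511
gripper_force: 4.5
time_s: 6.32
ee_pos: [0.5248, 0.1015, 0.2137]
orientation: [[0.999, 0.05, 0.006], [0.05, -0.999, 0.003], [0.006, -0.003, -1.0]]
force: [0.5, 0.2, -1.2]
width: 0.0515
gripper_force: 4.5
[0.52479539 0.10154736 0.21373681] 0.051458800383391644 4.497088819916826 [ 0.49679741  0.16547704 -1.22969243]
```

View pics/m4.png

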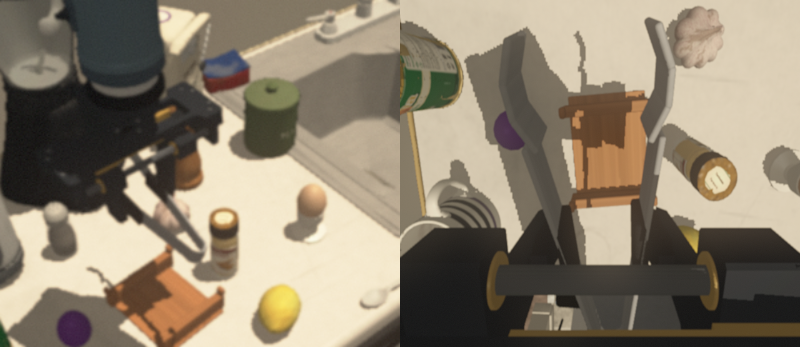

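The tongs hang freely, with the rest left empty at (165,300) in the left half and the jaws open in the right half. They have pitched roughly 11° nose-up in the pads, so I carry them towards the egg and tip the tool to make up for it.

```bash
python3 -m creep '[{"xyz":[-0.04,0.08,0],"twist":[0,0,0]},{"xyz":[-0.051,0.124,0],"twist":[0,0,0]},{"xyz":[-0.051,0.124,0],"twist":[0,0,0]},{"xyz":[-0.051,0.124,0],"twist":[0,0,0]},{"xyz":[-0.051,0.124,0],"twist":[0,0,0]}]'
python3 -m creep '[{"xyz":[-0.051,0.124,0],"twist":[0,0,0]},{"xyz":[-0.051,0.124,0],"twist":[0,0,0]},{"xyz":[-0.01,0.044,0],"twist":[0,-0.8,0]},{"xyz":[0,0,0],"twist":[0,-0.8,0]},{"xyz":[0,0,0],"twist":[0,-0.6,0]}]'
python3 -m creep '[{"xyz":[0,0,0],"twist":[0,0,0]},{"xyz":[0,0,0],"twist":[0,0,0]},{"xyz":[0,0,0],"twist":[0,0,0]}]'
python3 - <<'E'
from h import *
D={}
for c in ['scene','wrist']:
    D[c]=cams.get_calibration(c);im=cams.grab_frame(c);cv2.imwrite(f'pics/{c}5.png',im[:,:,::-1])
    for n in ['jaw_left','jaw_right','tongs','egg','egg_cup']:print(c,n,[(round(d['score'],2),np.round(d['box']).tolist()) for d in cams.look_for(c,n)[:2]])
np.save('k5.npy',D,allow_pickle=True)
a=cv2.imread('pics/scene5.png')[60:320,240:540];b=cv2.imread('pics/wrist5.png')
cv2.imwrite('pics/m5.png',np.hstack([cv2.resize(a,(400,347)),cv2.resize(b,(400,347))]))
E
```

```text
time_s: 6.83
ee_pos: [0.458, -0.0768, 0.2101]
orientation: [[0.999, 0.053, 0.001], [0.053, -0.999, -0.0], [0.001, 0.0, -1.0]]
force: [0.7, -0.3, -0.8]
width: 0.0511
gripper_force: 4.5
time_s: 7.25
ee_pos: [0.4298, -0.1661, 0.2103]
orientation: [[0.98, 0.049, -0.192], [0.048, -0.999, -0.01], [-0.193, 0.001, -0.981]]
force: [-0.3, 0.2, -1.4]
width: 0.0512
gripper_force: 4.5
time_s: 7.5
ee_pos: [0.4299, -0.1645, 0.2099]
orientation: [[0.981, 0.052, -0.188], [0.051, -0.999, -0.009], [-0.188, -0.0, -0.982]]
force: [-0.3, -0.3, -1.1]
width: 0.0514
gripper_force: 4.5
scene jaw_left [(0.8, [434.0, 186.0, 79.0, 38.0])]
scene jaw_right [(0.79, [453.0, 176.0, 52.0, 39.0])]
scene tongs [(0.85, [429.0, 180.0, 110.0, 54.0]), (0.49, [386.0, 210.0, 26.0, 25.0])]
scene egg [(0.91, [384.0, 209.0, 26.0, 23.0]), (0.84, [208.0, 308.0, 29.0, 23.0])]
scene egg_cup [(0.63, [381.0, 228.0, 29.0, 22.0])]
wrist jaw_left [(0.72, [398.0, 242.0, 85.0, 432.0]), (0.7, [240.0, 250.0, 168.0, 415.0])]
wrist jaw_right [(0.85, [397.0, 239.0, 94.0, 428.0])]
wrist tongs [(0.87, [299.0, 242.0, 286.0, 431.0])]
wrist egg [(0.7, [320.0, 56.0, 77.0, 74.0])]
wrist egg_cup [(0.67, [324.0, 26.0, 68.0, 30.0])]
```

View pics/m5.png

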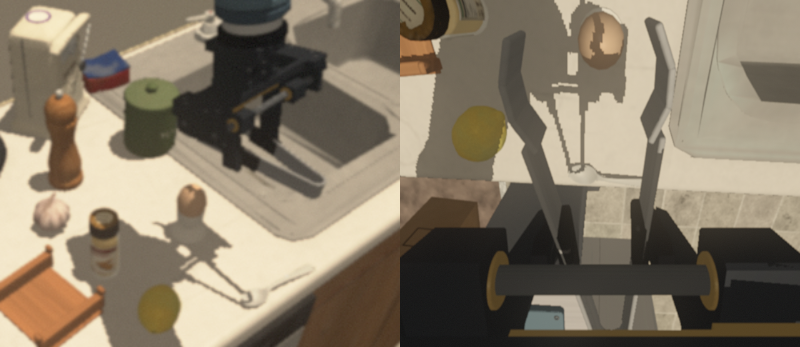

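The left half shows the egg still in its cup at crop (190,210), with the tongs' bow at (320,187). The right half shows the egg at (600,40) between the jaws' columns, with jaw tips at (513,33) and (655,20). Next I work out the tongs' pitch.

Run:
```python
from h import *
D=np.load('k5.npy',allow_pickle=True).item()
o=bot.get_obs();p=np.array(o['ee_pos']);R=np.array(o['orientation'])
def raytool(c,uv,yt=0):
    k=D[c];Rc=np.array(k['R']);C=-Rc.T@k['t'];d=Rc.T@np.linalg.inv(k['camera_matrix'])@[uv[0],uv[1],1]
    C=R.T@(C-p);d=R.T@d;return (C+d*(yt-C[1])/d[1])
for uv in[(480,201),(482,199),(479,198)]: b=raytool('scene',uv);print('bow tool mm',(b*1e3).round(1),np.degrees(np.arctan2(b[2]+.002,-b[0])))
# wrist tips: line per depth; half-sep known ~ .0305
k=D['wrist'];Rc=np.array(k['R']);C=R.T@(-Rc.T@np.array(k['t'])-p);print('cam in tool',(C*1e3).round(1))
for uv in [(181,46),(408,28),(336,450)]:
    d=R.T@Rc.T@np.linalg.inv(k['camera_matrix'])@[uv[0],uv[1],1]
    for z in(-.03,-.02,-.01,0):print(uv,z,((C+d*(z-C[2])/d[2])*1e3).round(1))
print('egg wrist',ray('wrist',(320,56),.065,k).round(4),'scene',ray('scene',(384,209),.064,D['scene']).round(4))
m=cams.regions_of('wrist','egg');print(m[0]['box'] if m else 0)
g=cv2.imread('pics/wrist5.png');cv2.imwrite('pics/z5.png',cv2.resize(np.hstack([g[0:230,150:480],]),None,fx=2.4,fy=2.4))
```

```text
bow tool mm [-99.2   0.   19.4] 12.201832359022708
bow tool mm [-102.3    0.    14.5] 9.164739474730798
bow tool mm [-97.    0.   14.9] 9.907338063656283
cam in tool [  73.4    1.6 -128.7]
(181, 46) -0.03 [ 88.5 -30.3 -30. ]
(181, 46) -0.02 [ 90.  -33.5 -20. ]
(181, 46) -0.01 [ 91.6 -36.7 -10. ]
(181, 46) 0 [ 93.1 -39.9   0. ]
(408, 28) -0.03 [ 92.1  20.2 -30. ]
(408, 28) -0.02 [ 94.  22. -20.]
(408, 28) -0.01 [ 95.9  23.9 -10. ]
(408, 28) 0 [97.8 25.8  0. ]
(336, 450) -0.03 [-22.9   5.2 -30. ]
(336, 450) -0.02 [-32.7   5.6 -20. ]
(336, 450) -0.01 [-42.4   5.9 -10. ]
(336, 450) 0 [-52.2   6.3   0. ]
egg wrist [ 0.5116 -0.1604  0.065 ] scene [ 0.5122 -0.1604  0.064 ]
[321.3, 56.0, 77.6, 78.1]
```

Run:
```python
from h import *
o=bot.get_obs();p=np.array(o['ee_pos']);R=np.array(o['orientation']);print(p)
j=np.array([.075,-.005,-.0175]);J=p+R@j;print('jaws',J.round(4))
for h in(.062+.055,.063):
    d=np.array([.512,-.1605,h])-J;print(d.round(4),(R.T@d/.3).round(4))
print('down 10mm',(R.T@[0,0,-.01]/.3).round(4))
```

```text
[ 0.43053831 -0.16515925  0.21017918]
jaws [ 0.5071 -0.1563  0.2132]
[ 0.0049 -0.0042 -0.0962] [0.0756 0.0149 0.3122]
[ 0.0049 -0.0042 -0.1502] [0.1095 0.0149 0.4889]
down 10mm [0.0063 0.     0.0327]
```

```bash
python3 -m creep '[{"xyz":[0.019,0.005,0.078],"twist":[0,0,0]},{"xyz":[0.019,0.005,0.078],"twist":[0,0,0]},{"xyz":[0.019,0.005,0.078],"twist":[0,0,0]},{"xyz":[0.019,0,0.078],"twist":[0,0,0]},{"xyz":[0,0,0],"twist":[0,0,0]}]'
python3 -m creep '[{"xyz":[0,0,0],"twist":[0,0,0]},{"xyz":[0,0,0],"twist":[0,0,0]},{"xyz":[0,0,0],"twist":[0,0,0]}]'
python3 - <<'E'
from h import *
D={}
o=bot.get_obs();p=np.array(o['ee_pos']);R=np.array(o['orientation'])
J=p+R@[.075,-.005,-.0175];print('jaws',J.round(4))
ims=[]
for c in ['scene','top','wrist']:
    D[c]=cams.get_calibration(c);im=cams.grab_frame(c).copy()
    q=proj(c,J);print(c,q.round(1));cv2.circle(im,tuple(int(a) for a in q),3,(255,0,0),1)
    q=proj(c,np.array([.512,-.1605,.062]));cv2.circle(im,tuple(int(a) for a in q),3,(0,255,0),1)
    ims.append(im[:,:,::-1])
np.save('k6.npy',D,allow_pickle=True)
a=cv2.resize(ims[0][130:260,320:500],(400,289));t=cv2.resize(ims[1][180:310,330:510],(400,289));b=cv2.resize(ims[2],(400,300))
canvas=np.zeros((590,800,3),np.uint8);canvas[:289,:400]=a;canvas[:289,400:]=t;canvas[290:,:400]=b
canvas[290:,400:]=cv2.resize(ims[2][0:240,160:480],(400,300))
cv2.imwrite('pics/m6.png',canvas)
E
```

```text
time_s: 8.57
ee_pos: [0.4331, -0.1687, 0.1106]
orientation: [[0.98, 0.051, -0.194], [0.05, -0.999, -0.007], [-0.194, -0.002, -0.981]]
force: [-1.3, 0.4, -0.3]
width: 0.0508
gripper_force: 4.5
time_s: 8.82
ee_pos: [0.4364, -0.1697, 0.1153]
orientation: [[0.981, 0.05, -0.186], [0.049, -0.999, -0.01], [-0.186, 0.001, -0.983]]
force: [0.5, -0.0, -0.5]
width: 0.0512
gripper_force: 4.5
jaws [ 0.513  -0.1608  0.1186]
scene [386.4 187. ]
top [410.8 230.6]
wrist [298.7 110.4]
```

View pics/m6.png

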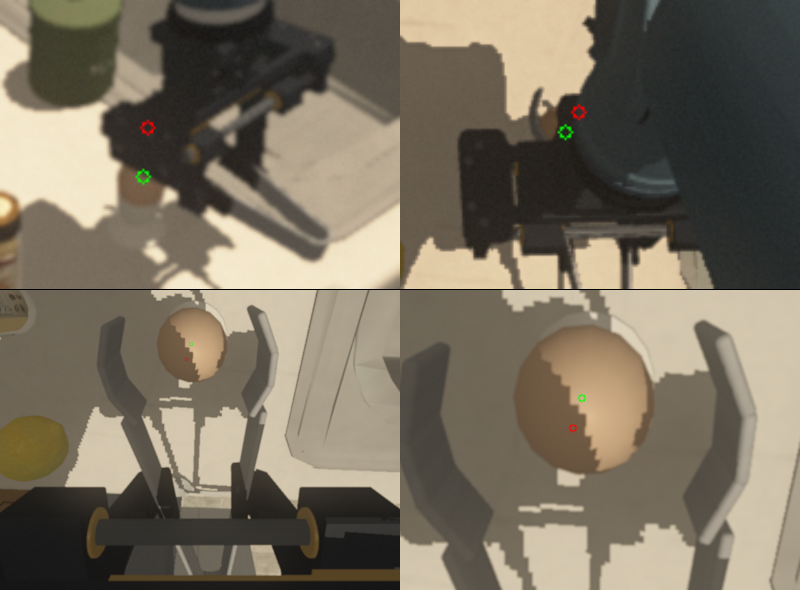

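The jaws' middle (lower right, inner faces near (440,430) and (735,430)) agrees with the projected jaw point (red). It surrounds the egg's expected centre (green), and the egg sits midway between the jaws. I descend.

```bash
python3 -m creep '[{"xyz":[0.007,0,0.036],"twist":[0,0,0]},{"xyz":[0.007,0,0.036],"twist":[0,0,0]},{"xyz":[0.007,0,0.036],"twist":[0,0,0]},{"xyz":[0.007,0,0.036],"twist":[0,0,0]},{"xyz":[0.005,0,0.024],"twist":[0,0,0]}]'
python3 -m creep '[{"xyz":[0,0,0],"twist":[0,0,0]},{"xyz":[0,0,0],"twist":[0,0,0]},{"xyz":[0,0,0],"twist":[0,0,0]},{"xyz":[0,0,0],"twist":[0,0,0]}]'
python3 - <<'E'
from h import *
o=bot.get_obs();p=np.array(o['ee_pos']);R=np.array(o['orientation'])
J=p+R@[.075,-.005,-.0175];print('jaws',J.round(4))
a=cams.grab_frame('wrist');b=cams.grab_frame('scene')
c=np.zeros((600,800,3),np.uint8);c[:300,:400]=cv2.resize(a,(400,300));c[:300,400:]=cv2.resize(a[0:240,160:480],(400,300))
c[300:,:]=cv2.resize(b[130:265,320:500],(400,300)).repeat(2,axis=1)[:,:800] if 0 else 0
c[300:,:400]=cv2.resize(b[130:265,320:500],(400,300));cv2.imwrite('pics/m7.png',c[:,:,::-1])
for cc in('wrist','scene'):
  for n in ['egg','jaw_left','jaw_right','egg_cup']:print(cc,n,[(round(d['score'],2),np.round(d['box']).tolist()) for d in cams.look_for(cc,n)[:2]])
  print(proj(cc,np.array([.512,-.1605,.062])).round())
E
```

```text
time_s: 9.38
ee_pos: [0.4348, -0.1691, 0.0607]
orientation: [[0.98, 0.05, -0.19], [0.05, -0.999, -0.009], [-0.191, -0.001, -0.982]]
force: [-0.6, 0.5, -1.3]
width: 0.0513
gripper_force: 4.5
time_s: 9.72
ee_pos: [0.436, -0.1695, 0.0629]
orientation: [[0.981, 0.05, -0.187], [0.049, -0.999, -0.01], [-0.188, 0.0, -0.982]]
force: [0.2, -0.6, -1.1]
width: 0.0511
gripper_force: 4.5
jaws [ 0.5126 -0.1606  0.066 ]
wrist egg [(0.8, [300.0, 113.0, 165.0, 167.0])]
wrist jaw_left [(0.71, [237.0, 250.0, 171.0, 416.0])]
wrist jaw_right [(0.72, [400.0, 239.0, 92.0, 426.0])]
wrist egg_cup [(0.57, [318.0, 43.0, 116.0, 64.0])]
[299. 110.]
scene egg [(0.98, [206.0, 308.0, 27.0, 25.0])]
scene jaw_left [(0.76, [430.0, 247.0, 44.0, 31.0])]
scene jaw_right [(0.95, [439.0, 237.0, 43.0, 38.0]), (0.53, [424.0, 229.0, 73.0, 77.0])]
scene egg_cup [(0.73, [380.0, 231.0, 26.0, 19.0]), (0.41, [317.0, 244.0, 23.0, 53.0])]
[384. 210.]
```

```bash
python3 -m creep '[{"xyz":[0.002,0,0.01],"twist":[0,0,0]},{"xyz":[0,0,0],"twist":[0,0,0]}]'
python3 -m creep '[{"xyz":[0,0,0],"twist":[0,0,0]},{"xyz":[0,0,0],"twist":[0,0,0]},{"xyz":[0,0,0],"twist":[0,0,0]},{"xyz":[0,0,0],"twist":[0,0,0]},{"xyz":[0,0,0],"twist":[0,0,0]}]' 0.5
python3 -m creep '[{"xyz":[0,0,0],"twist":[0,0,0]},{"xyz":[0,0,0],"twist":[0,0,0]},{"xyz":[0,0,0],"twist":[0,0,0]},{"xyz":[0,0,0],"twist":[0,0,0]},{"xyz":[0,0,0],"twist":[0,0,0]}]' 0.44
```

```text
time_s: 10.38
ee_pos: [0.4355, -0.1693, 0.0591]
orientation: [[0.981, 0.05, -0.189], [0.05, -0.999, -0.009], [-0.189, -0.0, -0.982]]
force: [0.7, -1.4, 0.3]
width: 0.051
gripper_force: 4.5
time_s: 10.8
ee_pos: [0.4357, -0.1694, 0.0596]
orientation: [[0.981, 0.05, -0.188], [0.049, -0.999, -0.009], [-0.188, -0.0, -0.982]]
force: [-0.5, -0.0, -0.9]
width: 0.0437
gripper_force: 5.3
time_s: 11.22
ee_pos: [0.4358, -0.1694, 0.0596]
orientation: [[0.981, 0.05, -0.188], [0.049, -0.999, -0.009], [-0.188, -0.0, -0.982]]
force: [1.6, 0.3, -0.9]
width: 0.0419
gripper_force: 29.2
```

The tongs have closed on the egg, with 42 mm between the grips and 29 N. I lift.

```bash
python3 -m creep '[{"xyz":[-0.003,0,-0.015],"twist":[0,0,0]},{"xyz":[-0.005,0,-0.025],"twist":[0,0,0]},{"xyz":[-0.007,0,-0.035],"twist":[0,0,0]},{"xyz":[-0.009,0,-0.045],"twist":[0,0,0]},{"xyz":[-0.011,0,-0.055],"twist":[0,0,0]}]'
python3 -m creep '[{"xyz":[-0.014,0,-0.07],"twist":[0,0,0]},{"xyz":[-0.014,0,-0.07],"twist":[0,0,0]},{"xyz":[-0.014,0,-0.07],"twist":[0,0,0]},{"xyz":[-0.014,0,-0.07],"twist":[0,0,0]},{"xyz":[-0.012,0,-0.06],"twist":[0,0,0]}]'
python3 -m creep '[{"xyz":[-0.006,0,-0.03],"twist":[0,0,0]},{"xyz":[-0.003,0,-0.015],"twist":[0,0,0]},{"xyz":[0,0,0],"twist":[0,0,0]},{"xyz":[0,0,0],"twist":[0,0,0]},{"xyz":[0,0,0],"twist":[0,0,0]}]'
python3 - <<'E'
from h import *
a=cams.grab_frame('wrist');b=cams.grab_frame('scene');t=cams.grab_frame('top')
c=np.zeros((600,800,3),np.uint8);c[:300,:400]=cv2.resize(a,(400,300));c[:300,400:]=cv2.resize(t[130:310,270:510],(400,300))
c[300:,:400]=cv2.resize(b[90:330,200:520],(400,300));c[300:,400:]=cv2.resize(b[90:225,340:520],(400,300));cv2.imwrite('pics/m8.png',c[:,:,::-1])
E
```

```text
time_s: 11.63
ee_pos: [0.4349, -0.1693, 0.1141]
orientation: [[0.981, 0.05, -0.189], [0.05, -0.999, -0.009], [-0.189, -0.0, -0.982]]
force: [0.5, -0.5, -0.4]
width: 0.0416
gripper_force: 29.2
time_s: 12.05
ee_pos: [0.4345, -0.1695, 0.2196]
orientation: [[0.981, 0.05, -0.187], [0.049, -0.999, -0.01], [-0.187, 0.0, -0.982]]
force: [0.5, -0.0, -0.9]
width: 0.0418
gripper_force: 29.2
time_s: 12.47
ee_pos: [0.4337, -0.1693, 0.2299]
orientation: [[0.98, 0.05, -0.19], [0.05, -0.999, -0.009], [-0.19, -0.001, -0.982]]
force: [-0.7, -0.4, -1.2]
width: 0.0413
gripper_force: 29.2
```

View pics/m8.png

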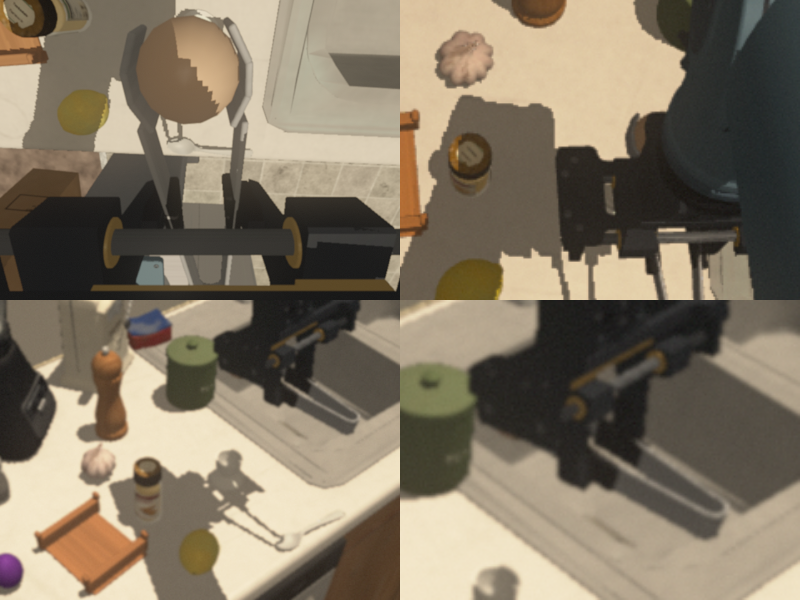

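The wrist view shows the egg (185,70) clamped between the jaws. The cup stands in place at (228,465) in the scene crop, and the jar, lemon and garlic are undisturbed. The lift was about 17 cm.

```bash
python3 -m creep '[{"xyz":[0,0,0],"twist":[0,0,0]},{"xyz":[0,0,0],"twist":[0,0,0]},{"xyz":[0,0,0],"twist":[0,0,0]}]'; python3 -c "
from bench import bot
print(bot.close_job())"
```

```text
time_s: 12.87
ee_pos: [0.4343, -0.1694, 0.2306]
orientation: [[0.981, 0.05, -0.189], [0.05, -0.999, -0.009], [-0.189, -0.0, -0.982]]
force: [-0.2, 1.0, -1.4]
width: 0.0418
gripper_force: 29.2
the job is handed in; nothing more can be done
None
```

I handed the job in at about 13 s with the egg held still in the tongs, about 17 cm above where it sat; the cup was still standing in place and the jar, lemon and garlic looked untouched in the last pictures, and no verdict came back.

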